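# Run the fingertips along the seasoning caddy to fold its lids shut

## Task

The washed seasoning caddy stands open to dry: run your fingertips along its curved row of pots and fold the five raised wooden lids down flat, one after another, starting with the lid at the left end, whose hinge is outermost. Push lightly and only with the fingers: do not grip or lift the caddy, do not shove it out of place, and leave the things around it alone. Finish clear of it with all five lids shut.

Things in the scene. Friction and masses are not known exactly. Their poses are not given: they have to be found in the camera images.
- caddy: loose seasoning caddy, 1.0 to 1.8 kg, about 265 x 85 mm: wooden foot 8 mm high with five open white pots (46 mm along the row, 50 mm across, rims 46 mm above the worktop), 52 mm apart on an arc of 300 mm radius, hollow side towards -x. Origin: middle of the underside; z up, x away from the robot, y along the row; pot 1 is at the +y end (left from the robot), pot 5 at the -y end.
- lid1 (a joint): hinge angle of lid 1 (counted from the +y end of the caddy) in rad: 0 flat shut, 1.45 fully up. Flat light-wood lid, 48 mm across, 50 mm long with its lip, 5 mm thick, hinged on the +y side of its pot; shut, its top is 51 mm above the worktop. It stays at any angle; about 0.3 N at its free edge folds it down (3 to 5 N close to the hinge).
- hinge1 (a point): fixed point of the caddy: middle of lid 1's hinge line, 51 mm above the worktop, level with the top of a shut lid. Lid axis is 2.5 mm below it.
- rest1 (a point): fixed point of the caddy: where the middle of lid 1's free edge comes to lie (top face) when it is shut, 46 mm from hinge1.
- lid2 (a joint): hinge angle of lid 2 (counted from the +y end of the caddy) in rad: 0 flat shut, 1.45 fully up. Flat light-wood lid, 48 mm across, 50 mm long with its lip, 5 mm thick, hinged on the +y side of its pot; shut, its top is 51 mm above the worktop. It stays at any angle; about 0.3 N at its free edge folds it down (3 to 5 N close to the hinge).
- hinge2 (a point): fixed point of the caddy: middle of lid 2's hinge line, 51 mm above the worktop, level with the top of a shut lid. Lid axis is 2.5 mm below it.
- rest2 (a point): fixed point of the caddy: where the middle of lid 2's free edge comes to lie (top face) when it is shut, 46 mm from hinge2.
- lid3 (a joint): hinge angle of lid 3 (counted from the +y end of the caddy) in rad: 0 flat shut, 1.45 fully up. Flat light-wood lid, 48 mm across, 50 mm long with its lip, 5 mm thick, hinged on the +y side of its pot; shut, its top is 51 mm above the worktop. It stays at any angle; about 0.3 N at its free edge folds it down (3 to 5 N close to the hinge).
- hinge3 (a point): fixed point of the caddy: middle of lid 3's hinge line, 51 mm above the worktop, level with the top of a shut lid. Lid axis is 2.5 mm below it.
- rest3 (a point): fixed point of the caddy: where the middle of lid 3's free edge comes to lie (top face) when it is shut, 46 mm from hinge3.
- lid4 (a joint): hinge angle of lid 4 (counted from the +y end of the caddy) in rad: 0 flat shut, 1.45 fully up. Flat light-wood lid, 48 mm across, 50 mm long with its lip, 5 mm thick, hinged on the +y side of its pot; shut, its top is 51 mm above the worktop. It stays at any angle; about 0.3 N at its free edge folds it down (3 to 5 N close to the hinge).
- hinge4 (a point): fixed point of the caddy: middle of lid 4's hinge line, 51 mm above the worktop, level with the top of a shut lid. Lid axis is 2.5 mm below it.
- rest4 (a point): fixed point of the caddy: where the middle of lid 4's free edge comes to lie (top face) when it is shut, 46 mm from hinge4.
- lid5 (a joint): hinge angle of lid 5 (counted from the +y end of the caddy) in rad: 0 flat shut, 1.45 fully up. Flat light-wood lid, 48 mm across, 50 mm long with its lip, 5 mm thick, hinged on the +y side of its pot; shut, its top is 51 mm above the worktop. It stays at any angle; about 0.3 N at its free edge folds it down (3 to 5 N close to the hinge).
- hinge5 (a point): fixed point of the caddy: middle of lid 5's hinge line, 51 mm above the worktop, level with the top of a shut lid. Lid axis is 2.5 mm below it.
- rest5 (a point): fixed point of the caddy: where the middle of lid 5's free edge comes to lie (top face) when it is shut, 46 mm from hinge5.
- salt_shaker: glass salt shaker with grey top, upright, 44 mm wide, 90 mm high, loose, behind the caddy; origin at its underside. Leave it alone.
- spice_jar: spice jar with black cap, upright, 44 mm wide, 107 mm high, loose, behind the caddy; origin at its underside. Leave it alone.
- goat_cheese: white wrapped roll of cheese, 53 x 103 x 42 mm, lying loose in front of the caddy; origin at its underside. Leave it alone.

How it is judged:
By the outcome, as a careful person would: the job done as asked, in the order asked, and still so for the second after the job is handed in, with the robot touching nothing.
It also fails if it takes over 38 s, if anything falls off the work surface, if the arm or the gripper's body presses on something with over 40 N, if the wrist force passes 120 N, or if a joint passes its speed limit or range.

## Robot

A 7-joint arm with a two-finger parallel gripper is mounted at the origin on a cart in front of the work surface, level with it; the furniture and walls round the work are solid. World frame = base frame: x ahead of the robot, y to its left, z up, the work surface at z = 0. Lengths are in m, angles in rad, forces in N, time in s.
With the tool pointing down it reaches from about 0.35 to 0.9 m from the base axis. Payload 8.1 kg.
Tool frame: the origin (TCP) lies at the very end of the fingers, on their centre line; the grasp point (between the pads) lies 19 mm behind it (grasp_offset is the distance from the TCP to the grasp point, in m); z points along the fingers, y is the line along which they close (so a half turn about z gives the same grasp; the last joint's range is limited). The gripper opens to 92 mm and grips with 3 to 60 N. Pads are 19 mm wide; open, the fingers measure 130 mm over their backs; the gripper's body (75 mm by 190 mm) begins 47 mm behind the grasp point.
Start: joints at [1.086, 0.434, 0.025, 1.573, -0.012, 1.134, -0.075], TCP at [0.233, -0.58, 0.227] pointing down, gripper open.
Joint ranges: [-2.62, 2.62], [-0.44, 2.09], [-1.27, 1.32], [0.08, 2.57], [-1.32, 4.46], [0.12, 2], [-2.74, 2.74]. Speed limits (rad/s): [2.22, 2.22, 3.01, 3.01, 3.14, 3.14, 3.14].

## Interface

Orientations are given as a rotation vector (axis times angle).
In Python, from cell import observe, get_image, camera_params, sign_off, silhouettes, grasp_offset gives the robot as it stands. The module is installed in compiled form; this text tells all that it offers.
- The arm moves only by the tool jog_arm, never from a script. Its argument "motion" is a list that holds one entry, the list of rows, each a list of 7 numbers: the shift along the tool's x, y, z in m, then the turn, a rotation vector about the tool's x, y, z in rad, then the closure, from -1 (fully open) to 1 (shut), so that 0 is half open. In form: [[[dx, dy, dz, wx, wy, wz, hand], ...]]. A call has 1 to 10 rows; each row is the pose to reach, as a shift and turn from the pose commanded when the call began, along the tool's axes at that moment; what a row does not reach only later rows make up. A row lasts 1/12 s, in which the tool goes at most 41.7 mm and 7.16 degrees, less where a joint would pass 70% of its speed; a pose out of reach is approached as far as the arm can. A call with a gripper value outside its range is refused whole. The fingers move at their own pace and stop on an object; "force" is the grip in N (left out, the last holds). Time passes only in rows, so rows that repeat a pose let the fingers close. It gives the time, the measured TCP pose, the force, the opening and the grip force at its end, in the units of the state.
- observe(): the state, without advancing time (a new reading comes with each control period).
- get_image(name): name is "scene" or "top" or "wrist"; returns the picture (420x560x3 uint8, red, green, blue); there is no depth.
- camera_params(name): a dict with "vertical_fov" (degrees; the focal length in pixels is half the picture's height over the tangent of half this angle, whatever the lens; pixels are square), "cx", "cy" (the principal point, pixels), "T" (4x4, takes a point from camera to world coordinates). Camera axes: x right, y down, z forward; pixel columns grow to the right and rows downward; lengths in m; the calibration is good to about 2 mm. The wrist camera is an equidistant fisheye: a pixel r from the principal point sees the ray r / f radians off the axis. A picture is of the moment at which its call begins: read the wrist's pose just before it. camera_params takes no time and is no camera call; for the wrist camera it gives the pose at the moment of the call.
- sign_off(): hands the job in; it is judged then, once.
Trained networks look in the newest picture that a camera, given by its name, has taken for a name from the list of things; names that differ only in an ending like _2 or _b are one class to them, and where a whole thing is asked for, a point or a joint stands for the part that bears it (a point fixed in the world has none). Each returns a list of dicts, best first, with "p" (0 to 1); they miss things now and then, are a little off and sometimes report something else, mostly with a low value. They report only what shows in the picture. A call takes as long as a camera call.
- silhouettes(query, camera): "mask" (420x560 bool, what is visible of it) and "pixel" ([column, row] in pixels, amid what is visible of it).
The state is a dict: "clock": time; "joints": joint angles; "dq": joint speeds; "joint_efforts": joint torques, N m; "position": TCP position; "ee_rot": TCP orientation; "force": force on the tool from outside, world axes, zero at the start; "ft_torque": the same for the moment, N m; "width": opening from 0.0 (shut) to 1.0 (fully open); "gripper_force": force on a finger pad.
Only numpy, scipy, OpenCV 4.12 (cv2) and the standard library are available. Lean on these libraries where they do the work, as an engineer would, in place of code of your own. Each camera call takes 0.05 s, during which the arm holds its last target. There are 200 camera calls.

## Working session

There is one attempt and no reset: what is moved stays moved. The work goes in short steps, Python scripts to look and compute and a tool call to move; the robot and the scene stay as the last step left them, time stands still between calls to the robot, and variables do not carry over. Pictures are saved under pics/ and viewed, at most 10 in all, crops included, and the job is handed in when it is done.

Besides the shell and the picture viewer there is one more tool, called by a JSON object that holds its "method" and its "body". jog_arm: Moves the arm, as the interface text tells. Its arguments: {"type":"object","properties":{"motion":{"type":"array"},"force":{"type":"number"}},"required":["motion"]}

```bash
mkdir -p pics; cat > h.py <<'E'
import numpy as np, cv2
from cell import *
from scipy.spatial.transform import Rotation as R
def ray(cam,px,par=None):
    c=par or camera_params(cam); f=210/np.tan(np.radians(c["vertical_fov"]/2))
    u,v=px[0]-c["cx"],px[1]-c["cy"]; r=np.hypot(u,v)
    if cam=="wrist":
        a=r/f; d=np.array([u/r*np.sin(a),v/r*np.sin(a),np.cos(a)]) if r>0 else np.array([0,0,1.])
    else: d=np.array([u/f,v/f,1])
    T=np.array(c["T"]); return T[:3,3],T[:3,:3]@d
def onz(cam,px,z,par=None):
    o,d=ray(cam,px,par); return o+d*(z-o[2])/d[2]
def proj(cam,P,par=None):
    c=par or camera_params(cam); f=210/np.tan(np.radians(c["vertical_fov"]/2))
    T=np.array(c["T"]); p=T[:3,:3].T@(np.array(P)-T[:3,3])
    if cam=="wrist":
        r=np.hypot(p[0],p[1]);a=np.arctan2(r,p[2]); return np.array([c["cx"]+f*a*p[0]/r,c["cy"]+f*a*p[1]/r])
    return np.array([c["cx"]+f*p[0]/p[2],c["cy"]+f*p[1]/p[2]])
E
python3 - <<'E'
from h import *
a=get_image("top");b=get_image("scene")
cv2.imwrite("pics/top.png",a[:,:,::-1]);cv2.imwrite("pics/scene.png",b[:,:,::-1])
s=observe();print({k:np.round(s[k],3) for k in ("clock","position","ee_rot","force","width")})
for cam in("top","scene"):
    c=camera_params(cam);print(cam,c["vertical_fov"],c["cx"],c["cy"],np.round(c["T"],3).tolist())
    for q in("caddy","lid1","hinge1","rest1","rest5","salt_shaker","spice_jar","goat_cheese"):
        for d in silhouettes(q,cam)[:5]:
            print(cam,q,round(d["p"],2),np.round(d["pixel"]),d["mask"].sum(),np.round(onz(cam,d["pixel"],.05),3))
E
```

```text
{'clock': np.float64(0.1), 'position': array([ 0.233, -0.58 ,  0.226]), 'ee_rot': array([-3.083e+00, -5.960e-01,  1.000e-03]), 'force': array([ 0.276,  0.487, -0.188]), 'width': np.float64(1.0)}
top 48.174297243384224 284.6669301556227 215.9969430317938 [[0.017, -0.997, 0.077, 0.418], [-1.0, -0.018, -0.015, 0.046], [0.016, -0.077, -0.997, 0.929], [0.0, 0.0, 0.0, 1.0]]
top caddy 0.75 [303. 229.] 4296 [ 0.463 -0.001  0.05 ]
top lid1 0.94 [356. 234.] 559 [ 0.455 -0.102  0.05 ]
top lid1 0.84 [327. 225.] 488 [ 0.471 -0.047  0.05 ]
top lid1 0.77 [301. 222.] 561 [0.476 0.003 0.05 ]
top lid1 0.66 [244. 235.] 455 [0.449 0.108 0.05 ]
top lid1 0.65 [270. 230.] 420 [0.46  0.059 0.05 ]
top hinge1 0.77 [299. 231.] 4366 [0.458 0.005 0.05 ]
top rest1 0.96 [302. 231.] 4306 [ 0.459 -0.001  0.05 ]
top rest5 0.96 [302. 231.] 4306 [ 0.459 -0.001  0.05 ]
top salt_shaker 0.85 [334. 165.] 443 [ 0.584 -0.058  0.05 ]
top salt_shaker 0.4 [245. 236.] 388 [0.447 0.107 0.05 ]
top spice_jar 0.86 [252. 172.] 681 [0.567 0.097 0.05 ]
top goat_cheese 0.92 [316. 285.] 1363 [ 0.359 -0.027  0.05 ]
scene 49.97006812280627
[... 309 characters left out ...]
053 0.05 ]
scene lid1 0.85 [296. 200.] 513 [ 0.48  -0.001  0.05 ]
scene lid1 0.69 [318. 189.] 430 [ 0.481 -0.057  0.05 ]
scene lid1 0.55 [346. 183.] 451 [ 0.464 -0.116  0.05 ]
scene hinge1 0.81 [299. 214.] 4771 [0.448 0.011 0.05 ]
scene rest1 0.72 [296. 212.] 4756 [0.455 0.015 0.05 ]
scene rest5 0.72 [296. 212.] 4756 [0.455 0.015 0.05 ]
scene salt_shaker 0.79 [288. 162.] 559 [ 0.577 -0.044  0.05 ]
scene spice_jar 0.72 [234. 191.] 996 [0.566 0.093 0.05 ]
scene spice_jar 0.61 [296. 212.] 4753 [0.455 0.013 0.05 ]
scene goat_cheese 0.91 [341. 246.] 1274 [ 0.343 -0.015  0.05 ]
scene goat_cheese 0.61 [298. 212.] 4988 [0.452 0.01  0.05 ]
scene goat_cheese 0.19 [296. 198.] 514 [ 0.484 -0.006  0.05 ]
```

View pics/top.png

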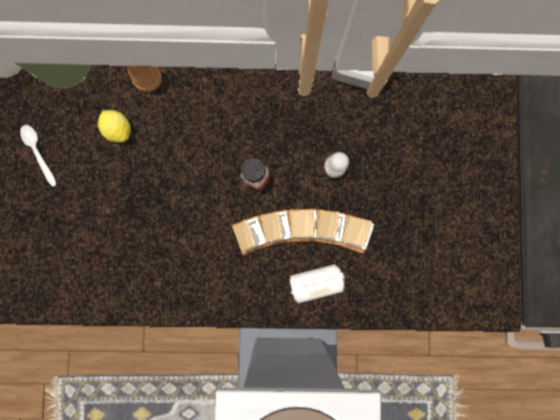

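View pics/scene.png

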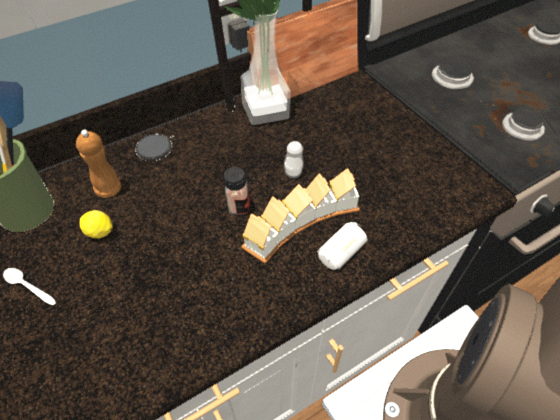

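The top picture shows the caddy arc at pixels (235–373, 210–252). The shaker (335,165) and jar (254,173) are behind it, and the cheese (316,284) is in front. The scene picture shows all five lids up. I'll move above it with the fingers closed.

{"method": "jog_arm", "body": {"motion": [[[0.304,-0.255,0,0,0,-0.78,1],[0.304,-0.255,0,0,0,-0.78,1],[0.304,-0.255,0,0,0,-0.78,1],[0.304,-0.255,0,0,0,-0.78,1],[0.304,-0.255,0,0,0,-0.78,1],[0.304,-0.255,0,0,0,-0.78,1],[0.304,-0.255,0,0,0,-0.78,1],[0.304,-0.255,0,0,0,-0.78,1],[0.304,-0.255,0,0,0,-0.78,1],[0.304,-0.255,0,0,0,-0.78,1]]], "force": 10}}

```text
clock: 1.73
position: [0.4221, -0.2252, 0.2272]
ee_rot: [2.622, 1.73, 0.003]
force: [-0.6, 0.9, -0.6]
width: 0.321
gripper_force: 0.0
```

{"method": "jog_arm", "body": {"motion": [[[0.326,-0.14,0,0,0,-0.58,1],[0.326,-0.14,0,0,0,-0.58,1],[0.326,-0.14,0,0,0,-0.58,1],[0.326,-0.14,0,0,0,-0.58,1],[0.326,-0.14,0,0,0,-0.58,1],[0.326,-0.14,0,0,0,-0.58,1],[0.326,-0.14,0,0,0,-0.58,1],[0.326,-0.14,0,0,0,-0.58,1],[0.326,-0.14,0,0,0,-0.58,1],[0.326,-0.14,0,0,0,-0.58,1]]]}}

```text
clock: 2.57
position: [0.4208, 0.1303, 0.2274]
ee_rot: [-2.014, -2.41, -0.005]
force: [0.1, 0.7, 0.7]
width: 0.005
gripper_force: 0.0
```

```bash
python3 - <<'E'
from h import *
import pickle
s=observe();print({k:np.round(s[k],3) for k in ("clock","position","ee_rot","joints","width")})
c=camera_params("wrist");a=get_image("wrist")
cv2.imwrite("pics/w1.png",a[:,:,::-1])
print(c["vertical_fov"],np.round(c["T"],3).tolist())
out={}
for q in("lid1","caddy"):
    out[q]=silhouettes(q,"wrist")
    for d in out[q][:6]: print(q,round(d["p"],2),np.round(d["pixel"]),d["mask"].sum(),np.round(onz("wrist",d["pixel"],.07,c),3))
pickle.dump((c,a,out),open("w1.pkl","wb"))
E
```

```text
{'clock': np.float64(2.567), 'position': array([0.421, 0.13 , 0.227]), 'ee_rot': array([-2.014, -2.41 , -0.005]), 'joints': array([ 0.167,  0.2  , -0.673,  1.956,  0.142,  1.031, -0.391]), 'width': np.float64(0.005)}
65.70646984690485 [[0.984, 0.171, 0.045, 0.409], [0.177, -0.954, -0.242, 0.196], [0.002, 0.246, -0.969, 0.387], [0.0, 0.0, 0.0, 1.0]]
lid1 0.59 [299. 210.] 1590 [0.446 0.112 0.07 ]
caddy 0.78 [295. 206.] 2351 [0.441 0.115 0.07 ]
```

View pics/w1.png

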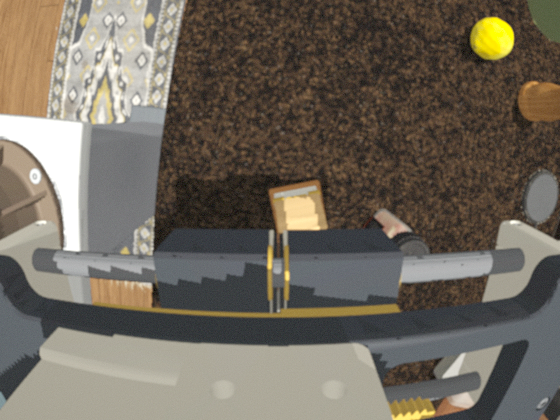

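The wrist view shows lid 1's top face at about (299,210) and the foot's end edge at (270,188)–(321,181). The gripper hides the rest. I'll fit a caddy model to the two saved outside views and overlay it on this picture.

```bash
cat > model.py <<'E'
from h import *
def fr(p,i): # pot i 0..4 ; p=(Cx,Cy,yaw)
    f=p[2]+(2-i)*52/300; er=np.array([np.cos(f),np.sin(f)]); et=np.array([-np.sin(f),np.cos(f)])
    return f,np.array(p[:2])+.3*er,er,et
def parts(p,th):
    P=[]
    A=np.linspace(-.41,.41,9)+p[2]
    for k in range(8):
        P.append(np.array([[p[0]+r*np.cos(a),p[1]+r*np.sin(a),z] for r in(.27,.33) for a in A[k:k+2] for z in(0,.008)]))
    for i in range(5):
        f,c,er,et=fr(p,i)
        P.append(np.array([[*(c+s*.025*er+t*.023*et),z] for s in(-1,1) for t in(-1,1) for z in(.008,.046)]))
        ax=np.array([*(c+.023*et),.0485]);d=np.array([*(-et*np.cos(th[i])),np.sin(th[i])]);n=np.array([*(et*np.sin(th[i])),np.cos(th[i])])
        P.append(np.array([ax+l*d+w*n+s*.024*np.array([*er,0]) for l in(0,.049) for w in(-.0025,.0025) for s in(-1,1)]))
    return P
def render(cam,c,p,th,S=4):
    m=np.zeros((420*S,560*S),np.uint8)
    for Q in parts(p,th):
        h=cv2.convexHull(np.float32([proj(cam,q,c)*S+S/2-.5 for q in Q])); cv2.fillConvexPoly(m,np.int32(np.round(h)),1)
    return cv2.resize(m.astype(np.float32),(560,420),interpolation=cv2.INTER_AREA)
E
cat > fit.py <<'E'
from model import *
import pickle
from scipy.optimize import minimize
roi={"top":(195,265,222,385),"scene":(160,270,235,368)};M={};C={}
for cam in roi:
    im=cv2.imread(f"pics/{cam}.png").astype(int); r0,r1,c0,c1=roi[cam]
    g=cv2.GaussianBlur(im.max(2).astype(np.float32),(0,0),.7); m=np.zeros((420,560),np.uint8); m[r0:r1,c0:c1]=(g>105)[r0:r1,c0:c1]
    n,l,st,_=cv2.connectedComponentsWithStats(m); 
    q=(303,229) if cam=="top" else (298,212); k=1+np.argmax([((l==j)[q[1]-25:q[1]+25,q[0]-25:q[0]+25]).sum() for j in range(1,n)])
    M[cam]=cv2.morphologyEx((l==k).astype(np.uint8),cv2.MORPH_CLOSE,np.ones((5,5))).astype(np.float32); C[cam]=camera_params(cam); print(cam,M[cam].sum())
def cost(v):
    return sum(np.abs(render(k,C[k],v[:3]*[.01,.01,.05],v[3:]*.2,2)-M[k]).sum() for k in M)
best=None
v=np.r_[16.5,0.3,0.,np.full(5,1.35)/.2]
for _ in range(3):
    r=minimize(cost,v,method="Powell",options=dict(maxiter=4,xtol=.02)); v=r.x
p=v[:3]*[.01,.01,.05];th=v[3:]*.2;print(r.fun,p.round(4),th.round(2))
pickle.dump((p,th),open("fit.pkl","wb"))
for i in range(5):
    f,c,er,et=fr(p,i);print(i+1,"phi",round(f,3),"hinge",(c+.023*et).round(4),"rest",(c-.023*et).round(4))
def over(cam,im,c,s):
    im=cv2.resize(im,None,fx=s,fy=s,interpolation=cv2.INTER_CUBIC)
    for Q in parts(p,th):
        h=cv2.convexHull(np.float32([proj(cam,q,c)*s+s/2-.5 for q in Q]));cv2.polylines(im,[np.int32(h)],True,(0,255,0),1)
    return im
def crop(im,r,s): r0,r1,c0,c1=r;return im[r0*s:r1*s,c0*s:c1*s]
a=crop(over("top",cv2.imread("pics/top.png"),C["top"],4),(195,265,220,390),4)
b=crop(over("scene",cv2.imread("pics/scene.png"),C["scene"],4),(160,270,235,368),4)[:300*2]
c,w,_=pickle.load(open("w1.pkl","rb")); d=crop(over("wrist",w[:,:,::-1].copy(),c,4),(170,245,240,345),4)
H=np.zeros((600,800,3),np.uint8);H[:140*2,:680]=a;
bb=cv2.resize(b,None,fx=.72,fy=.72);H[282:282+bb.shape[0],:bb.shape[1]]=bb[:318];H[282:282+300,385:385+415]=d[:300,:415]
cv2.imwrite("pics/over.png",H)
E
time python3 fit.py
```

```text
top 4521.0
scene 5097.0
595.25 [ 0.1732 -0.0086  0.0163] [0.85 0.81 0.59 0.9  0.77]
1 phi 0.363 hinge [0.4455 0.1194] rest [0.4619 0.0764]
2 phi 0.19 hinge [0.4635 0.0706] rest [0.4722 0.0254]
3 phi 0.016 hinge [0.4728 0.0193] rest [ 0.4736 -0.0267]
4 phi -0.157 hinge [ 0.4731 -0.0328] rest [ 0.466  -0.0782]
5 phi -0.33 hinge [ 0.4645 -0.0841] rest [ 0.4496 -0.1277]
real	0m5.752s
user	0m7.894s
sys	0m3.478s
```

View pics/over.png

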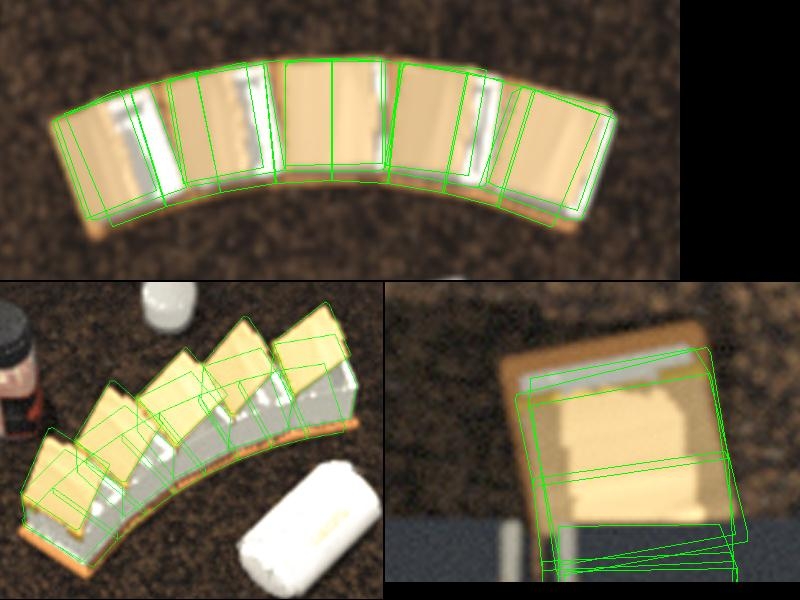

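The overlay shows the model's foot is too short at its ends: they are square like the pots. The lid angles are also poorly constrained. I'll refit with a square-ended foot and the lid colour.

```bash
python3 - <<'E'
s=open("model.py").read()
i=s.index("    A=np.lin");j=s.index("    for i in range(5):")
s=s[:i]+s[j:]
s=s.replace("        P.append(np.array([[*(c+s*.025","        P.append(np.array([[*(c+s*.030*er+t*.0265*et),z] for s in(-1,1) for t in(-1,1) for z in(0,.008)]))\n        P.append(np.array([[*(c+s*.025")
s=s.replace("def render(cam,c,p,th,S=4):","def render(cam,c,p,th,S=4,lids=False):").replace("in parts(p,th):","in parts(p,th)[2 if lids else 0::3 if lids else 1]:")
open("model.py","w").write(s)
f=open("fit.py").read()
f=f.replace("; print(cam,M[cam].sum())","\n    L[cam]=M[cam]*((im[:,:,1]>140)&(im[:,:,2]-im[:,:,0]>38)); print(cam,M[cam].sum(),L[cam].sum())").replace("M={}","M={};L={}")
f=f.replace("for k in M)","for k in M)+sum(np.abs(render(k,C[k],v[:3]*[.01,.01,.05],v[3:]*.2,2,True)-L[k]).sum() for k in M)+1e4*np.sum(np.clip(v[3:]*.2-1.5,0,9))")
f=f.replace("r.fun,","r.fun,cost(v),")
open("fit.py","w").write(f)
E
python3 fit.py
```

```text
top 4521.0 2984.0
scene 5097.0 2878.0
1453.5 1453.5 [ 0.172  -0.0064  0.0151] [0.92 0.88 0.65 0.92 0.81]
1 phi 0.362 hinge [0.4445 0.1213] rest [0.4608 0.0782]
2 phi 0.188 hinge [0.4624 0.0723] rest [0.471  0.0272]
3 phi 0.015 hinge [0.4717 0.0211] rest [ 0.4724 -0.0249]
4 phi -0.158 hinge [ 0.4719 -0.031 ] rest [ 0.4647 -0.0764]
5 phi -0.332 hinge [ 0.4632 -0.0823] rest [ 0.4482 -0.1258]
```

View pics/over.png

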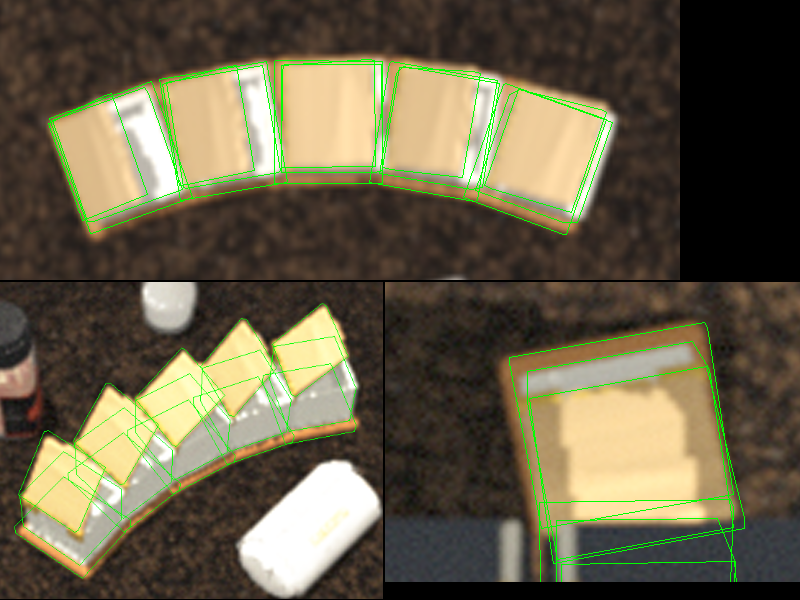

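The refit lies on the picture outlines, with lid angles of about 0.65–0.92 rad. I'll go down just outside hinge 1, turned to match lid 1.

{"method": "jog_arm", "body": {"motion": [[[0,0.0195,0.04,0,0,-0.183,1],[0,0.0195,0.08,0,0,-0.183,1],[0,0.0195,0.11,0,0,-0.183,1],[-0.001,0.0195,0.13,0,0,-0.183,1],[-0.001,0.0195,0.142,0,0,-0.183,1],[-0.001,0.0195,0.142,0,0,-0.183,1]]]}}

```text
clock: 3.22
position: [0.4392, 0.1243, 0.0822]
ee_rot: [-1.798, -2.573, 0.007]
force: [-0.3, 0.2, 0.9]
width: 0.003
gripper_force: 0.0
```

```bash
python3 - <<'E'
from h import *
for _ in range(2):
    get_image("wrist"); s=observe();print(s["clock"],{k:np.round(s[k],4).tolist() for k in ("position","force","ee_rot","dq")})
E
```

```text
3.2667 {'position': [0.44, 0.125, 0.0838], 'force': [0.0931, -0.3148, -0.174], 'ee_rot': [-1.7978, -2.5747, 0.0043], 'dq': [0.0024, -0.0351, -0.0226, -0.0321, -0.0156, 0.019, 0.0091]}
3.3167 {'position': [0.4407, 0.1257, 0.0848], 'force': [-0.942, -0.1906, 0.2468], 'ee_rot': [-1.798, -2.576, 0.0016], 'dq': [0.0021, -0.021, -0.0144, -0.0194, -0.0057, 0.0036, -0.0027]}
```

{"method": "jog_arm", "body": {"motion": [[[-0.008,0,0,0,0,0,1],[-0.016,0,0.001,0,0,0,1],[-0.02,0,0.004,0,0,0,1],[-0.024,0,0.007,0,0,0,1],[-0.029,0,0.0125,0,0,0,1],[-0.0325,0,0.019,0,0,0,1],[-0.034,0,0.024,0,0,0,1],[-0.035,0,0.028,0,0,0,1],[-0.0355,0,0.031,0,0,0,1],[-0.0355,0,0.033,0,0,0,1]]]}}

```text
clock: 4.15
position: [0.4526, 0.0937, 0.0512]
ee_rot: [-1.795, -2.578, 0.001]
force: [-1.2, -2.2, 9.8]
width: 0.004
gripper_force: 5.6
```

{"method": "jog_arm", "body": {"motion": [[[0,0,-0.012,0,0,0,1],[0,0,-0.025,0,0,0,1],[0,0,-0.033,0,0,0,1],[0,0,-0.035,0,0,0,1],[0,0,-0.035,0,0,0,1]]]}}

```text
clock: 4.57
position: [0.4533, 0.0939, 0.0871]
ee_rot: [1.795, 2.577, 0.001]
force: [0.5, -0.1, -0.5]
width: 0.006
gripper_force: 0.0
```

```bash
cat > look.py <<'E'
import sys,pickle
from model import *
n=int(sys.argv[1]); p,th=pickle.load(open("fit.pkl","rb")); th=np.array(th);th[:n]=0
H=[]
for cam,(r0,r1,c0,c1) in (("top",(190,265,220,390)),("scene",(160,265,235,370)),("wrist",(140,300,180,400))):
    c=camera_params(cam);im=get_image(cam)[:,:,::-1].copy();s=3
    im=cv2.resize(im,None,fx=s,fy=s,interpolation=cv2.INTER_CUBIC)
    for Q in parts(p,th):
        h=cv2.convexHull(np.float32([proj(cam,q,c)*s+s/2-.5 for q in Q]));cv2.polylines(im,[np.int32(h)],True,(0,255,0),1)
    H.append(im[r0*s:r1*s,c0*s:c1*s])
s=observe();print(s["clock"],{k:np.round(s[k],4).tolist() for k in ("position","force","ee_rot")})
O=np.zeros((600,800,3),np.uint8);O[:225,:510]=H[0];a=cv2.resize(H[1],None,fx=.9,fy=.9);O[230:230+a.shape[0],:a.shape[1]]=a;a=cv2.resize(H[2],None,fx=.63,fy=.63);O[230:230+a.shape[0],380:380+a.shape[1]]=a[:,:420]
cv2.imwrite(f"pics/look{n}.png",O)
f,c,er,et=fr(p,min(n,4))
d=np.array(s["position"][:2])-(c+.023*et);print("next lid: s",-d@et,"lat",d@er)
E
python3 look.py 1
```

```text
4.7167 {'position': [0.4526, 0.0935, 0.0863], 'force': [0.781, 0.557, 0.6632], 'ee_rot': [-1.7955, -2.5775, 0.0009]}
next lid: s -0.02264877345853033 lat -0.005689304864390323
```

View pics/look1.png

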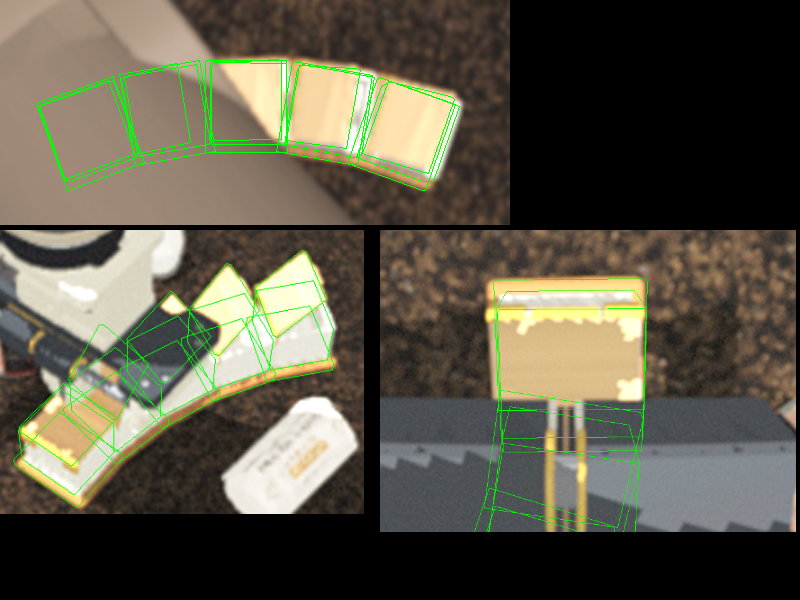

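The scene and wrist views show lid 1 flat, with the caddy outlines unchanged. On to lid 2.

{"method": "jog_arm", "body": {"motion": [[[-0.005,0.001,0.001,0,0,0.09,1],[-0.01,0.002,0.002,0,0,0.174,1],[-0.0145,0.0032,0.002,0,0,0.174,1],[-0.0145,0.0032,0.002,0,0,0.174,1]]]}}

```text
clock: 5.05
position: [0.4611, 0.0803, 0.0843]
ee_rot: [2.011, 2.414, -0.001]
force: [0.2, 0.2, -0.5]
width: 0.002
gripper_force: 0.0
```

{"method": "jog_arm", "body": {"motion": [[[-0.01,0,0,0,0,0,1],[-0.018,0,0.001,0,0,0,1],[-0.022,0,0.004,0,0,0,1],[-0.026,0,0.007,0,0,0,1],[-0.031,0,0.0125,0,0,0,1],[-0.0345,0,0.019,0,0,0,1],[-0.036,0,0.024,0,0,0,1],[-0.037,0,0.028,0,0,0,1],[-0.0375,0,0.031,0,0,0,1],[-0.0375,0,0.033,0,0,0,1]]]}}

```text
clock: 5.88
position: [0.4674, 0.0444, 0.0512]
ee_rot: [-2.012, -2.412, 0.001]
force: [-1.2, -2.0, 10.5]
width: 0.005
gripper_force: 5.3
```

{"method": "jog_arm", "body": {"motion": [[[0,0,-0.012,0,0,0,1],[0,0,-0.025,0,0,0,1],[0,0,-0.033,0,0,0,1],[-0.005,0.0005,-0.033,0,0,0.08,1],[-0.01,0.001,-0.033,0,0,0.165,1],[-0.0148,0.0016,-0.033,0,0,0.165,1],[-0.0148,0.0016,-0.033,0,0,0.165,1]]]}}

```text
clock: 6.47
position: [0.4721, 0.0292, 0.0848]
ee_rot: [2.202, 2.239, -0.0]
force: [-0.1, -0.3, -0.9]
width: 0.005
gripper_force: 0.0
```

{"method": "jog_arm", "body": {"motion": [[[-0.01,0,0,0,0,0,1],[-0.018,0,0.001,0,0,0,1],[-0.022,0,0.004,0,0,0,1],[-0.026,0,0.007,0,0,0,1],[-0.031,0,0.0125,0,0,0,1],[-0.0345,0,0.019,0,0,0,1],[-0.036,0,0.024,0,0,0,1],[-0.037,0,0.028,0,0,0,1],[-0.0375,0,0.031,0,0,0,1],[-0.0375,0,0.033,0,0,0,1]]]}}

```text
clock: 7.3
position: [0.4722, -0.0074, 0.0512]
ee_rot: [-2.204, -2.238, 0.001]
force: [-1.6, -1.5, 9.5]
width: 0.004
gripper_force: 5.0
```

{"method": "jog_arm", "body": {"motion": [[[0,0,-0.012,0,0,0,1],[0,0,-0.025,0,0,0,1],[0,0,-0.033,0,0,0,1],[-0.005,0.0005,-0.033,0,0,0.08,1],[-0.01,0.001,-0.033,0,0,0.173,1],[-0.0147,0.001,-0.033,0,0,0.173,1],[-0.0147,0.001,-0.033,0,0,0.173,1]]]}}

```text
clock: 7.88
position: [0.4736, -0.023, 0.0847]
ee_rot: [2.387, 2.041, -0.001]
force: [1.1, -0.4, -0.1]
width: 0.004
gripper_force: 0.0
```

{"method": "jog_arm", "body": {"motion": [[[-0.01,0,0,0,0,0,1],[-0.018,0,0.001,0,0,0,1],[-0.022,0,0.004,0,0,0,1],[-0.026,0,0.007,0,0,0,1],[-0.031,0,0.0125,0,0,0,1],[-0.0345,0,0.019,0,0,0,1],[-0.036,0,0.024,0,0,0,1],[-0.037,0,0.028,0,0,0,1],[-0.0375,0,0.031,0,0,0,1],[-0.0375,0,0.033,0,0,0,1]]]}}

```text
clock: 8.72
position: [0.4675, -0.0591, 0.0512]
ee_rot: [-2.389, -2.039, 0.001]
force: [-2.0, -2.4, 10.2]
width: 0.006
gripper_force: 5.5
```

{"method": "jog_arm", "body": {"motion": [[[0,0,-0.012,0,0,0,1],[0,0,-0.025,0,0,0,1],[0,0,-0.033,0,0,0,1],[-0.005,0.0005,-0.033,0,0,0.08,1],[-0.01,0.001,-0.033,0,0,0.174,1],[-0.0147,0.001,-0.033,0,0,0.174,1],[-0.0147,0.001,-0.033,0,0,0.174,1]]]}}

```text
clock: 9.3
position: [0.4663, -0.0747, 0.0847]
ee_rot: [2.556, 1.826, -0.001]
force: [-0.2, -0.1, 0.8]
width: 0.007
gripper_force: 0.0
```

{"method": "jog_arm", "body": {"motion": [[[-0.01,0,0,0,0,0,1],[-0.018,0,0.001,0,0,0,1],[-0.022,0,0.004,0,0,0,1],[-0.026,0,0.007,0,0,0,1],[-0.031,0,0.0125,0,0,0,1],[-0.0345,0,0.019,0,0,0,1],[-0.036,0,0.024,0,0,0,1],[-0.037,0,0.028,0,0,0,1],[-0.0375,0,0.031,0,0,0,1],[-0.0375,0,0.033,0,0,0,1]]]}}

```text
clock: 10.13
position: [0.454, -0.1092, 0.0512]
ee_rot: [-2.557, -1.824, 0.001]
force: [-2.7, -1.3, 10.0]
width: 0.004
gripper_force: 5.3
```

{"method": "jog_arm", "body": {"motion": [[[0,0,-0.012,0,0,0,1],[0,0,-0.03,0,0,0,1],[0,0,-0.06,0,0,0,1],[0,0,-0.095,0,0,0,1],[-0.04,0,-0.13,0,0,0,1],[-0.08,0,-0.16,0,0,0,1],[-0.12,0,-0.17,0,0,0,1],[-0.16,0,-0.17,0,0,0,1],[-0.2,0,-0.17,0,0,0,1],[-0.23,0,-0.17,0,0,0,1]]]}}

```text
clock: 10.97
position: [0.3795, -0.3263, 0.2228]
ee_rot: [2.555, 1.824, 0.001]
force: [0.8, -0.4, 0.8]
width: 0.004
gripper_force: 0.0
```

```bash
python3 look.py 5
```

```text
11.1167 {'position': [0.3783, -0.3277, 0.2215], 'force': [1.1942, 0.252, -0.4763], 'ee_rot': [2.5633, 1.8156, -0.0014]}
next lid: s 0.2596617267356432 lat -0.00040831043701158865
```

View pics/look5.png

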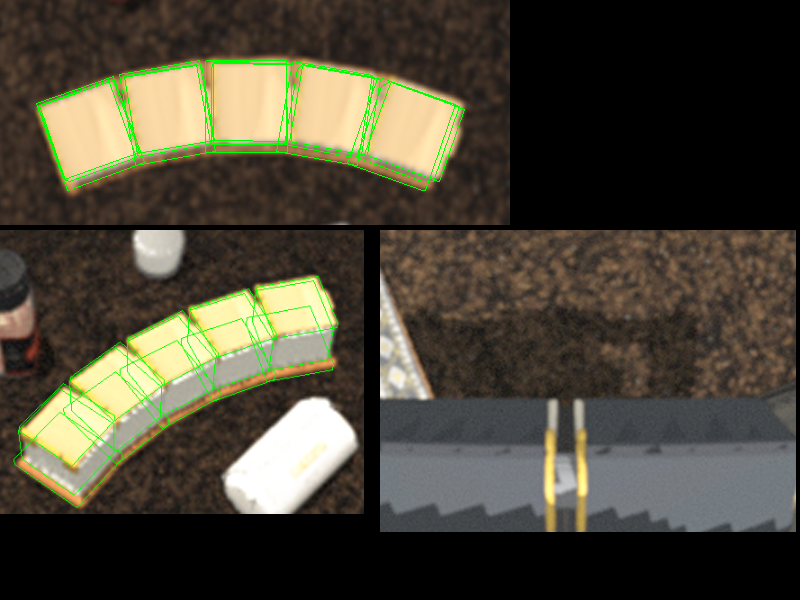

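All five lids lie flat along the model outlines, the caddy hasn't moved, and the arm is clear. Handing in.

```bash
python3 -c "from cell import sign_off;print(sign_off())"
```

```text
the job is handed in; nothing more can be done
None
```

All five lids are folded flat in order from the left end, the caddy and the things around it show no sign of having moved in the final pictures, the arm is clear, and the job was handed in at about 11 s.

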